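# Restock the spice rack, older jar to the front

### The job

A new spice jar stands on the worktop; the rack already holds an older jar of the same kind. Slide the older jar forward along its lane, without lifting it out, until it stands against the front lip, then stand the new jar upright in the same lane behind it, the two jars touching. Leave the other two containers in the rack where they are.

Things in the scene. Friction and masses are not known exactly. Their poses are not given: they have to be found in the camera images.
- rack: Low wooden three-lane jar rack, fixed on the worktop. 174 mm long along its x axis (from the low front lip on the robot's side to the higher back board), 248 mm wide along y. Origin: centre of its underside, at worktop height. Each lane is 50 mm wide, its centre line at rack y = -92, 0 or +92 mm, and runs inside from x = -75 mm (front lip) to +75 mm (back board).
- rack_floor (a point): Centre of the middle lane's floor, 10 mm above the rack's origin; same axes as the rack. Heights above the worktop: lane floor 10 mm, side rails of the lanes 32 mm (each 7 mm thick), front lip 30 mm, back board 60 mm. Between the rails of neighbouring lanes there is an open gap of 28 mm.
- jar_old_mid (a point): Centre (half-way up) of the older jar: clear glass spice jar with a broad round pale cap, 44 mm across (about the same across any direction), 109 mm tall, the body up to 78 mm, then a shoulder, and the cap from 88 mm up; 0.08 to 0.16 kg. At the start it stands upright near the back of one of the three lanes (which one varies). z is up.
- jar_new_mid (a point): Centre (half-way up) of the new jar, same kind, size and weight range as the older one; at the start it stands upright on the worktop to the right of the rack, near a lemon and a garlic bulb, turned by up to 0.5 rad. z is up; it can be gripped across any direction.
- jar_round_mid (a point): Centre (half-way up) of a slim round spice jar with a dark cap, 41 mm across and 105 mm tall, near the back of another lane; to be left where it is.
- dropper_mid (a point): Centre (half-way up) of a small brown dropper bottle, 33 mm across and 102 mm tall, near the back of the remaining lane; to be left where it is.

How it is judged:
On the way:
1. the older jar stands at the front lip of its lane before the new one comes into the rack (x of jar_old_mid in the frame of rack below -0.043 m and angle between jar_old_mid's own z axis and vertical below 0.12 rad and horizontal distance between jar_old_mid and jar_new_mid above 0.1 m), for 0.2 s.
At the end, for the whole second after the job is handed in: The older jar stands upright (within 0.1 rad) on the floor of its lane with less than 10 mm between it and the front lip; the new jar stands upright (within 0.1 rad) on the floor of the same lane directly behind it, their centres no more than 53 mm apart (a gap of at most 9 mm) (x of jar_old_mid in the frame of rack between -0.06 and -0.043 m and z of jar_old_mid in the frame of rack between 0.059 and 0.0695 m and angle between each of jar_old_mid, jar_new_mid's own z axis and vertical below 0.1 rad and horizontal distance between jar_new_mid and jar_old_mid below 0.053 m and x of jar_new_mid in the frame of rack above -0.018 m and z of jar_new_mid in the frame of rack between 0.059 and 0.0695 m); the robot touches nothing.
It fails at once if the older jar is lifted out of its lane (more than 25 mm up) (z of jar_old_mid in the frame of rack above 0.0895 m).
It fails at once if the round jar is moved by more than 15 mm (distance of jar_round_mid from where it was at the start of the episode above 0.015 m).
It fails at once if the dropper bottle is moved by more than 15 mm (distance of dropper_mid from where it was at the start of the episode above 0.015 m).
It also fails if it takes over 58 s, if anything falls off the work surface, if the arm or the gripper's body presses on something with over 40 N, if the wrist force passes 120 N, or if a joint passes its speed limit or range.

### The arm

A 6-joint arm with a two-finger parallel gripper is mounted at the origin on a cart in front of the work surface, level with it; the furniture and walls round the work are solid. World frame = base frame: x ahead of the robot, y to its left, z up, the work surface at z = 0. Lengths are in m, angles in rad, forces in N, time in s.
With the tool pointing down it reaches from about 0.35 to 0.775 m from the base axis. Payload 7.3 kg.
Tool frame: the origin (TCP) lies at the very end of the fingers, on their centre line; the grasp point (between the pads) lies 19 mm behind it; z points along the fingers, y is the direction in which the jaws open and shut (so a half turn about z gives the same grasp; the last joint's range is limited). The gripper opens to 92 mm and grips with 3 to 60 N. Pads are 19 mm wide; open, the fingers measure 130 mm over their backs; the gripper's body (75 mm by 190 mm) begins 47 mm behind the grasp point.
Start: joints at [1.062, 0.342, 1.524, -0, 1.275, -0.146], TCP at [0.186, 0.491, 0.227] pointing down, gripper open.
Joint ranges: [-2.53, 2.53], [-0.77, 2.02], [0.04, 2.7], [-1, 4.14], [0.28, 2.66], [-3.11, 3.11]. Speed limits (rad/s): [2.57, 2.57, 3.14, 3.14, 3.14, 3.14].

### API

Orientations are given as [roll, pitch, yaw] about the fixed x, y, z axes, in that order (R = Rz(yaw) Ry(pitch) Rx(roll)).
In Python, from cell import observe, read_camera, camera_info, hand_in gives the robot as it stands.
- The arm moves only by the tool jog_arm, never from a script. Its argument "rows" is one flat list of numbers, 5 for each row, row after row: the finger opening in mm, from 0 to 91.8, then the shift along the tool's x, y, z in mm, then the turn about the tool's z in degrees. In form: [gripper, tx, ty, tz, roll, gripper, tx, ty, tz, roll, ...]. A call has 1 to 20 rows; each row shifts and turns the commanded pose from where the row before left it, along the tool's axes as they then stand; what a row does not reach is not made up. A row lasts 1/10 s, in which the tool goes at most 50 mm and 8.59 degrees, less where a joint would pass 70% of its speed; a pose out of reach is approached as far as the arm can. A call with a gripper value outside its range is refused whole. The fingers move at their own pace and stop on an object; "grip_force" is the grip in N (left out, the last holds). Time passes only in rows, so rows that do not move let the fingers close. It gives the time, the measured TCP pose, the force and the opening at its end, in the units of the state.
- observe(): the state, without advancing time (a new reading comes with each control period).
- read_camera(name): name is "side" or "top"; returns (picture, depth): 400x640x3 uint8, red, green, blue; 400x640 float32, m along the optical axis (not along the pixel's ray), 0 where there is no reading.
- camera_info(name): a dict with "fx", "fy", "cx", "cy" (pixels), "extrinsics" (4x4, takes a point from camera to world coordinates). Camera axes: x right, y up, looking along -z (the intrinsics and any distortion apply to the point x, -y, -z); pixel columns grow to the right and rows downward; lengths in m; the calibration is good to about 2 mm. A picture is of the moment at which its call begins. camera_info takes no time and is no camera call.
- hand_in(): hands the job in, once; it reports no verdict.
The state is a dict: "time": time; "qpos": joint angles; "qvel": joint speeds; "joint_efforts": joint torques, N m; "tool_pos": TCP position; "tool_rot": TCP orientation; "contact_force": force on the tool from outside, world axes, zero at the start; "torque": the same for the moment, N m; "opening": finger opening in m.
Only numpy, scipy, OpenCV 4.12 (cv2) and the standard library are available. Lean on these libraries where they do the work, as an engineer would, in place of code of your own. Each camera call takes 0.05 s, during which the arm holds its last target. There are 200 camera calls.

## Working session

There is one attempt and no reset: what is moved stays moved. The work goes in short steps, Python scripts to look and compute and a tool call to move; the robot and the scene stay as the last step left them, time stands still between calls to the robot, and variables do not carry over. Pictures are saved under pics/ and viewed, about 8 in all and at most 12, crops included, and the job is handed in when it is done.

Besides the shell and the picture viewer there is one more tool, called after "Emit:" as name(argument=value, ...) on one line, values as JSON. jog_arm: Moves the arm, as the interface text tells. Its arguments: {"type":"object","properties":{"rows":{"type":"array","items":{"type":"number"}},"grip_force":{"type":"number"}},"required":["rows"]}

```bash
mkdir -p pics
cat > h.py <<'E'
import numpy as np,cv2
from cell import observe,read_camera,camera_info,hand_in
def cloud(n,d):
    c=camera_info(n);v,u=np.mgrid[0:d.shape[0],0:d.shape[1]]
    P=np.stack([(u-c['cx'])/c['fx']*d,-(v-c['cy'])/c['fy']*d,-d],-1)
    E=np.array(c['extrinsics']);return P@E[:3,:3].T+E[:3,3]
def shot(n,tag):
    im,d=read_camera(n);cv2.imwrite(f'pics/{tag}.png',im[...,::-1]);np.savez(f'{tag}.npz',im=im,d=d,P=cloud(n,d));return im,d
E
python3 - <<'E'
from h import *
print(observe())
for n in('top','side'):
    shot(n,n+'0');print(n,camera_info(n))
a=np.load('top0.npz')['P']
print(np.round(a[::50,::80],3).tolist())
cv2.imwrite('pics/both0.png',cv2.resize(np.vstack([cv2.imread('pics/top0.png')]),None,fx=1.25,fy=1.25))
E
```

```text
{'time': 0.0, 'qpos': array([ 1.06197429e+00,  3.42733231e-01,  1.52501623e+00, -2.20584006e-06,
        1.27539812e+00, -1.46009576e-01]), 'qvel': array([-1.40048134e-03, -1.23409542e-03, -1.11016388e-03, -3.42520423e-04,
       -7.54173844e-04,  1.10295765e-05]), 'joint_efforts': array([ 9.06045370e-04, -4.31230438e+01, -2.44230151e+01,  7.18078692e-02,
        5.57597622e-02, -1.14620548e-04]), 'tool_pos': array([0.18610921, 0.49047027, 0.22603979]), 'tool_rot': array([-3.14005396e+00, -2.24141608e-04,  2.77878067e+00]), 'contact_force': array([ 0.32875163,  0.72878694, -0.33375793]), 'torque': array([0.01067364, 0.02170233, 0.03672086]), 'opening': 0.09199431783396182}
top {'fx': 432.5767204497107, 'fy': 432.5767204497107, 'cx': 326.09005242707326, 'cy': 195.14368715642553, 'extrinsics': array([[-0.00514654,  0.98352561, -0.18069554,  0.29211994],
       [-0.99986234, -0.00791153, -0.01458454, -0.09150447],
       [-0.01577385,  0.1805956 ,  0.98343094,  1.27089629],
       [ 0.        ,  0.        ,  0.        ,  1.        ]])}
side {'fx': 473.6059201665553, 'fy': 473.6059201665
[... 1133 characters left out ...]
[0.511, 0.182, 0.011], [0.511, -0.054, 0.0], [0.509, -0.292, 0.002], [0.508, -0.53, -0.003], [0.506, -0.767, -0.006]], [[0.37, 0.904, -0.015], [0.392, 0.904, -0.428], [0.366, 0.415, 0.002], [0.364, 0.179, 0.006], [0.363, -0.054, 0.001], [0.362, -0.287, -0.002], [0.36, -0.519, -0.0], [0.359, -0.747, 0.003]], [[0.253, 0.465, 0.537], [0.199, 0.903, -0.459], [0.173, 0.764, -0.91], [0.171, 0.368, -0.915], [0.17, -0.027, -0.906], [0.168, -0.418, -0.909], [0.166, -0.809, -0.914], [0.165, -1.195, -0.91]], [[0.175, 0.45, 0.544], [0.14, 0.437, 0.334], [-0.061, 0.745, -0.901], [-0.065, 0.362, -0.917], [0.086, -0.054, 0.007], [-0.066, -0.411, -0.916], [-0.067, -0.793, -0.913], [-0.068, -1.173, -0.913]]]
```

View pics/top0.png

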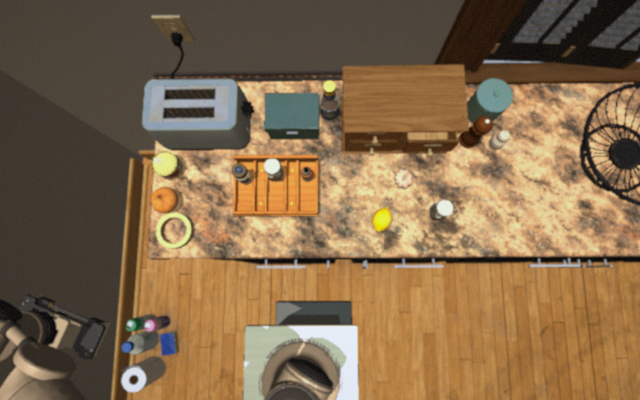

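View pics/side0.png

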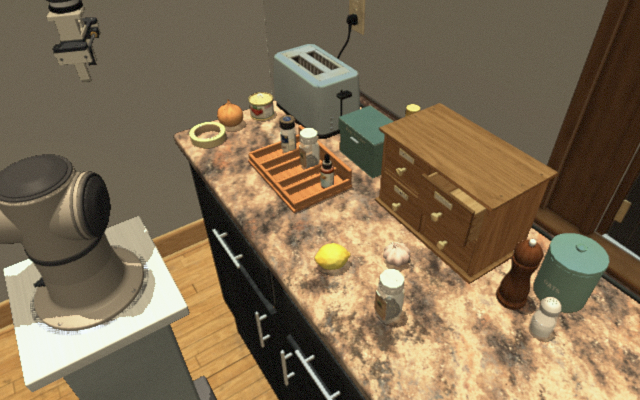

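Old jar = pale cap in the middle lane (top 272,168), round dark cap left (240,172), dropper right (307,173). New jar at top (441,210); lemon (382,219), garlic (403,179).

```bash
python3 - <<'E'
from h import *
for n,boxes,rb in(('top',dict(old=(258,150,288,185),rnd=(228,158,252,186),drop=(298,160,318,182),new=(425,195,458,225)),(225,145,328,222)),('side',dict(old=(298,125,322,170),rnd=(278,113,300,153),drop=(317,152,338,190),new=(370,265,408,325)),(240,120,360,215))):
    z=np.load(n+'0.npz');P=z['P'];im=z['im'];
    for k,(a,b,c,d) in boxes.items():
        Q=P[b:d,a:c].reshape(-1,3);I=im[b:d,a:c].reshape(-1,3)
        m=Q[:,2]>.085; m&=Q[:,2]<.14
        q=Q[m]; 
        t=np.percentile(q[:,2],90);w=q[q[:,2]>t-.012]
        print(n,k,'n',m.sum(),'zmax',t.round(4),'mean',w.mean(0).round(4),'min',q.min(0).round(4),'max',q.max(0).round(4),'mid',((w.min(0)+w.max(0))/2).round(4))
    a,b,c,d=rb
    Q=P[b:d,a:c].reshape(-1,3);hsv=cv2.cvtColor(im,cv2.COLOR_RGB2HSV)[b:d,a:c].reshape(-1,3)
    m=(hsv[:,1]>150)&(hsv[:,0]<18)&(hsv[:,2]>60)
    for lo,hi in((.02,.04),(.045,.07),(.003,.08)):
        q=Q[m&(Q[:,2]>lo)&(Q[:,2]<hi)]
        r=cv2.minAreaRect(q[:,:2].astype(np.float32)*1000)
        print(n,lo,len(q),'rect',np.round(r[0],1),np.round(r[1],1),round(r[2],2),'z',np.median(q[:,2]).round(4))
E
for n in top side; do :; done
python3 - <<'E'
import cv2,numpy as np
a=cv2.imread('pics/top0.png')[140:230,220:335]; b=cv2.imread('pics/side0.png')[105:215,240:360]
a=cv2.resize(a,(400,313),interpolation=2);b=cv2.resize(b,(400,366),interpolation=2)
o=np.zeros((366,800,3),np.uint8);o[:313,:400]=a;o[:,400:]=b
cv2.imwrite('pics/crop0.png',o)
E
```

```text
top old n 254 zmax 0.1223 mean [0.5852 0.0729 0.1192] min [0.5633 0.0514 0.0854] max [0.6066 0.093  0.1263] mid [0.5858 0.0727 0.1184]
top rnd n 200 zmax 0.119 mean [0.5755 0.1647 0.1159] min [0.5566 0.1452 0.0856] max [0.595  0.1848 0.1222] mid [0.5759 0.1655 0.1152]
top drop n 45 zmax 0.1112 mean [ 0.5793 -0.0183  0.1087] min [ 0.5708 -0.0291  0.0855] max [ 0.5906 -0.0093  0.1174] mid [ 0.5798 -0.0189  0.1102]
top new n 234 zmax 0.1111 mean [ 0.4675 -0.3947  0.1082] min [ 0.4464 -0.415   0.0853] max [ 0.4888 -0.3736  0.115 ] mid [ 0.4669 -0.3948  0.1077]
top 0.02 1223 rect [546.3  74.6] [248.5 161.5] 89.62 z 0.0307
top 0.045 393 rect [599.4  74.9] [245.3  72.7] 89.42 z 0.0593
top 0.003 4287 rect [557.2  77.7] [255.2 185. ] 89.52 z 0.0133
side old n 348 zmax 0.1204 mean [0.5813 0.0693 0.1178] min [0.5602 0.05   0.0851] max [0.605  0.0963 0.1229] mid [0.583  0.074  0.1157]
side rnd n 262 zmax 0.1171 mean [0.5716 0.1609 0.1142] min [0.5517 0.0853 0.085 ] max [0.5926 0.1873 0.1194] mid [0.5727 0.1376 0.1123]
side drop n 75 zmax 0.1084 mean [ 0.5764 -0.0208  0.1045] min [ 0.5668 -0.0279  0.0855] max [ 0.5882 -0.0101  0.1128] mid [ 0.5778 -0.0212  0.105 ]
side new n 555 zmax 0.1105 mean [ 0.4645 -0.3986  0.1082] min [ 0.4444 -0.4186  0.0853] max [ 0.4876 -0.3738  0.1125] mid [ 0.466  -0.3962  0.1055]
side 0.02 1677 rect [555.9 153.1] [424.3 191.3] 83.2 z 0.029
side 0.045 283 rect [596.1  69.9] [ 70.1 244.1] 0.45 z 0.0585
side 0.003 3775 rect [556.1 153.4] [424.8 195.9] 83.79 z 0.0214
```

View pics/crop0.png

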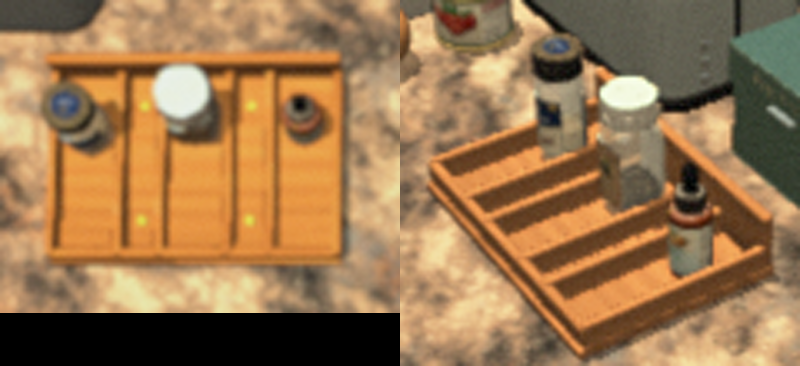

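Emit:
jog_arm(rows=[62, 0, 0, 0, -7, 62, 0, 0, 0, -7, 62, 0, 0, 0, -6.8, 62, 0, 0, 0, 0, 62, 0, 0, 0, 0])

```text
time: 0.6
tool_pos: [0.1862, 0.4907, 0.2265]
tool_rot: [-3.141, -0.0, 3.139]
contact_force: [-0.1, 0.0, 0.4]
opening: 0.0627
```

Run:
```python
from h import *
P=np.load('top0.npz')['P'];im=np.load('top0.npz')['im']
hsv=cv2.cvtColor(im,cv2.COLOR_RGB2HSV);m=(hsv[...,1]>150)&(hsv[...,0]<18)&(hsv[...,2]>60)
F=[];B=[];y=[]
for u in range(238,318):
    c=P[:,u];k=m[:,u]&(c[:,2]>.022)&(c[:,2]<.036)&(np.arange(400)>205)
    if k.any():F.append(c[k][-1][[1,0]])
    k=m[:,u]&(c[:,2]>.05)&(c[:,2]<.068)&(np.arange(400)<175)
    if k.any():B.append(np.r_[c[k].mean(0)[[1,0]]])
for n,X in(('front',F),('back',B)):
    X=np.array(X);vx,vy,a,b=cv2.fitLine(X.astype(np.float32),cv2.DIST_HUBER,0,.01,.01).ravel();s=vy/vx
    print(n,len(X),'slope dx/dy',round(float(s),4),'x at y=.0745',round(float(b+s*(.0745-a)),4))
# rails: y positions of z~32 pixels on row band
q=P[185:200,228:325].reshape(-1,3);mm=m[185:200,228:325].ravel()&(q[:,2]>.024)
h,e=np.histogram(q[mm,1],bins=np.arange(-.06,.21,.004));print([(round(x,3),int(c)) for x,c in zip(e+.002,h) if c])
```

```text
front 80 slope dx/dy 0.0045 x at y=.0745 0.4662
back 80 slope dx/dy 0.0033 x at y=.0745 0.6292
[(np.float64(-0.046), 15), (np.float64(-0.042), 15), (np.float64(0.01), 29), (np.float64(0.014), 1), (np.float64(0.042), 11), (np.float64(0.046), 20), (np.float64(0.098), 11), (np.float64(0.102), 19), (np.float64(0.106), 15), (np.float64(0.134), 16), (np.float64(0.138), 19), (np.float64(0.142), 9), (np.float64(0.19), 14), (np.float64(0.194), 19), (np.float64(0.198), 9)]
```

Emit:
jog_arm(rows=[62, -26.6, -27.8, 0, 0, 62, -26.6, -27.8, 0, 0, 62, -26.6, -27.8, 0, 0, 62, -26.6, -27.8, 0, 0, 62, -26.6, -27.8, 0, 0, 62, -26.6, -27.8, 0, 0, 62, -26.6, -27.8, 0, 0, 62, -26.6, -27.8, 0, 0, 62, -26.6, -27.8, 0, 0, 62, -26.6, -27.8, 0, 0, 62, -26.6, -27.8, 0, 0, 62, -26.6, -27.8, 0, 0, 62, -26.6, -27.8, 0, 0, 62, -26.6, -27.8, 0, 0, 62, -26.6, -27.8, 0, 0, 62, 0, 0, 0, 0, 62, 0, 0, 0, 0, 62, 0, 0, 0, 0])

```text
time: 2.4
tool_pos: [0.5847, 0.0746, 0.2265]
tool_rot: [3.141, -0.001, 3.141]
contact_force: [-0.2, -0.3, 0.4]
opening: 0.0619
```

Emit:
jog_arm(rows=[62, 0, -1.2, 20, 0, 62, 0, 0, 20, 0, 62, 0, 0, 20, 0, 62, 0, 0, 20, 0, 62, 0, 0, 20, 0, 62, 0, 0, 20, 0, 62, 0, 0, 20, 0, 62, 0, 0, 14, 0, 62, 0, 0, 10, 0, 62, 0, 0, 0, 0, 62, 0, 0, 0, 0], grip_force=6)

```text
time: 3.5
tool_pos: [0.5855, 0.0733, 0.0634]
tool_rot: [3.141, 0.001, -3.141]
contact_force: [0.3, -0.4, -0.1]
opening: 0.0623
```

Emit:
jog_arm(rows=[50, 0, 0, 0, 0, 45, 0, 0, 0, 0, 40, 0, 0, 0, 0, 38, 0, 0, 0, 0, 38, 0, 0, 0, 0, 38, 0, 0, 0, 0], grip_force=6)

```text
time: 4.1
tool_pos: [0.5858, 0.0728, 0.0632]
tool_rot: [3.141, 0.001, -3.141]
contact_force: [-0.8, 0.8, 4.8]
opening: 0.0436
```

Emit:
jog_arm(rows=[38, 5, 0, 0, 0, 38, 6, 0, 0, 0, 38, 6, 0, 0, 0, 38, 6, 0, 0, 0, 38, 6, 0, 0, 0, 38, 6, 0, 0, 0, 38, 6, 0, 0, 0, 38, 6, 0, 0, 0, 38, 6, 0, 0, 0, 38, 6, 0, 0, 0, 38, 6, 0, 0, 0, 38, 6, 0, 0, 0, 38, 4, 0, 0, 0, 38, 2, 0, 0, 0, 38, 0, 0, 0, 0])

```text
time: 5.6
tool_pos: [0.5082, 0.0728, 0.0628]
tool_rot: [3.141, -0.0, -3.141]
contact_force: [0.7, 0.2, -1.1]
opening: 0.0436
```

Emit:
jog_arm(rows=[38, 2, 0, 0, 0, 38, 2, 0, 0, 0, 38, 1, 0, 0, 0, 38, 0, 0, 0, 0, 38, 0, 0, 0, 0])

```text
time: 6.1
tool_pos: [0.5035, 0.0727, 0.0627]
tool_rot: [3.142, 0.0, -3.141]
contact_force: [-0.9, 0.3, -1.5]
opening: 0.0433
```

Emit:
jog_arm(rows=[38, 1, 0, 0, 0, 38, 1, 0, 0, 0, 38, 0, 0, 0, 0])

```text
time: 6.4
tool_pos: [0.5013, 0.0727, 0.0627]
tool_rot: [3.142, -0.0, -3.141]
contact_force: [-0.2, -0.0, -1.3]
opening: 0.0435
```

Emit:
jog_arm(rows=[38, 1, 0, 0, 0, 38, 1, 0, 0, 0, 38, 0, 0, 0, 0])

```text
time: 6.7
tool_pos: [0.4992, 0.0727, 0.0627]
tool_rot: [3.142, -0.0, -3.141]
contact_force: [0.2, -0.8, -0.9]
opening: 0.0435
```

Emit:
jog_arm(rows=[38, 1, 0, 0, 0, 38, 0, 0, 0, 0])

```text
time: 6.9
tool_pos: [0.4983, 0.0728, 0.0627]
tool_rot: [3.142, -0.0, -3.141]
contact_force: [0.8, 0.6, -1.0]
opening: 0.0432
```

Emit:
jog_arm(rows=[38, 1, 0, 0, 0, 38, 1, 0, 0, 0, 38, 0, 0, 0, 0])

```text
time: 7.2
tool_pos: [0.4962, 0.0727, 0.0627]
tool_rot: [3.142, -0.0, -3.141]
contact_force: [-0.7, 0.0, -1.4]
opening: 0.0435
```

Run:
```python
from h import *
i,_=shot('side','side1');cv2.imwrite('pics/c1.png',cv2.resize(i[90:230,220:380,::-1],None,fx=4,fy=4,interpolation=2)); print(observe()['contact_force'])
```

```text
[ 0.3290188  -0.45078464 -1.10647833]
```

View pics/c1.png

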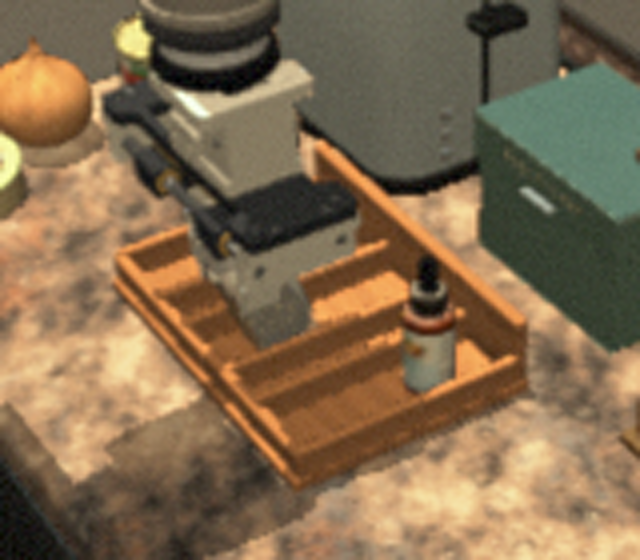

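The gripper hides the jar, but the jar is at the front of the middle lane and the dropper is untouched. Release and check.

Emit:
jog_arm(rows=[44, 0, 0, 0, 0, 50, 0, 0, 0, 0, 56, 0, 0, 0, 0, 62, 0, 0, 0, 0, 62, 0, 0, 0, 0, 62, 0, 0, -10, 0, 62, 0, 0, -20, 0, 62, 0, 0, -30, 0, 62, 0, 0, -40, 0, 62, 0, 0, -40, 0, 75, 0, -30, 0, 0, 91, 0, -45, 0, 0, 91, 0, -45, 0, 0, 91, 0, -45, 0, 0, 91, 0, -45, 0, 0, 91, 0, -45, 0, 0, 91, 0, -45, 0, 0, 91, 0, -20, 0, 0, 91, 0, 0, 0, 0])

```text
time: 9.15
tool_pos: [0.4961, -0.2502, 0.2031]
tool_rot: [-3.141, 0.0, 3.138]
contact_force: [-0.0, 1.6, 0.2]
opening: 0.0906
```

Run:
```python
from h import *
im,d=shot('top','top2');i2,d2=shot('side','side2');P=np.load('top2.npz')['P'];print(observe()['tool_pos'])
a,b,c,e=232,150,320,218
R=P[b:e,a:c];m=((R[...,2]>.09)&(R[...,2]<.14)).astype(np.uint8)
n,l,s,ce=cv2.connectedComponentsWithStats(m)
for k in range(1,n):
    if s[k,4]>15:
        q=R[l==k];t=np.percentile(q[:,2],90);w=q[q[:,2]>t-.012];print(s[k,4],w.mean(0).round(4),((w.min(0)+w.max(0))/2).round(4),t.round(4))
o=cv2.resize(im[140:230,220:335,::-1],(400,313),interpolation=2);b=cv2.resize(i2[105:215,240:360,::-1],(400,366),interpolation=2)
z=np.zeros((366,800,3),np.uint8);z[:313,:400]=o;z[:,400:]=b;cv2.imwrite('pics/c2.png',z)
```

```text
[ 0.49623937 -0.24708625  0.20299031]
192 [0.5755 0.1647 0.1155] [0.5757 0.1654 0.1148] 0.1181
29 [ 0.5793 -0.0186  0.1083] [ 0.58   -0.019   0.1072] 0.1123
242 [0.5303 0.0732 0.1193] [0.5308 0.0739 0.1179] 0.1224
```

View pics/c2.png

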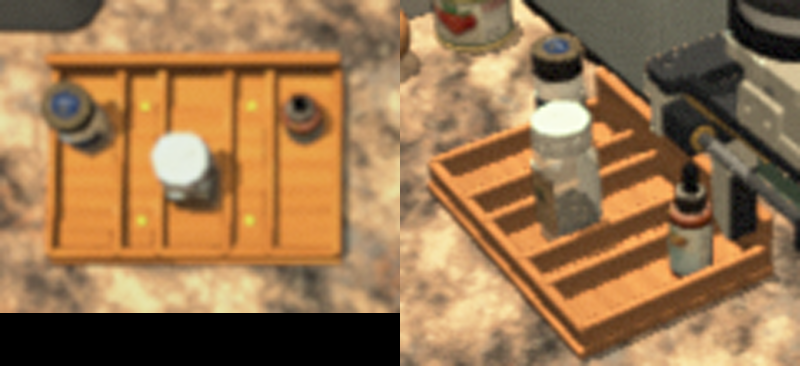

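The jar stands upright but slipped in the grip (x 0.5305, needs ~0.499). Both neighbours are unmoved. Re-grip centred with more force.

Emit:
jog_arm(rows=[62, -4.3, 40, 0, 0, 62, -5, 40, 0, 0, 62, -5, 40, 0, 0, 62, -5, 40, 0, 0, 62, -5, 40, 0, 0, 62, -5, 40, 0, 0, 62, -5, 40, 0, 0, 62, 0, 40, 0, 0, 62, 0, 0, 0, 0, 62, 0, 0, 0, 0, 62, 0, 0, 0, 0])

```text
time: 10.35
tool_pos: [0.5304, 0.0726, 0.203]
tool_rot: [-3.141, 0.0, -3.141]
contact_force: [1.0, -0.6, 0.5]
opening: 0.0617
```

Emit:
jog_arm(rows=[62, 0, 0.5, 25, 0, 62, 0, 0, 25, 0, 62, 0, 0, 25, 0, 62, 0, 0, 25, 0, 62, 0, 0, 20, 0, 62, 0, 0, 12, 0, 62, 0, 0, 8, 0, 62, 0, 0, 0, 0, 62, 0, 0, 0, 0, 52, 0, 0, 0, 0, 46, 0, 0, 0, 0, 40, 0, 0, 0, 0, 36, 0, 0, 0, 0, 36, 0, 0, 0, 0, 36, 0, 0, 0, 0, 36, 0, 0, 0, 0], grip_force=25)

```text
time: 11.95
tool_pos: [0.531, 0.0733, 0.0632]
tool_rot: [3.142, 0.001, -3.141]
contact_force: [-0.8, 0.1, 5.5]
opening: 0.0434
```

Emit:
jog_arm(rows=[36, 2, 0, 0, 0, 36, 3, 0, 0, 0, 36, 3, 0, 0, 0, 36, 3, 0, 0, 0, 36, 3, 0, 0, 0, 36, 3, 0, 0, 0, 36, 3, 0, 0, 0, 36, 3, 0, 0, 0, 36, 2, 0, 0, 0, 36, 0, 0, 0, 0])

```text
time: 12.95
tool_pos: [0.5074, 0.0732, 0.0642]
tool_rot: [-3.142, 0.005, -3.141]
contact_force: [1.0, -0.1, 11.2]
opening: 0.0431
```

Emit:
jog_arm(rows=[36, 1, 0, 0, 0, 36, 1, 0, 0, 0, 36, 0, 0, 0, 0])

```text
time: 13.25
tool_pos: [0.5055, 0.0732, 0.0641]
tool_rot: [-3.142, 0.005, -3.141]
contact_force: [2.1, -0.6, 10.1]
opening: 0.043
```

Emit:
jog_arm(rows=[36, 1, 0, 0, 0, 36, 1, 0, 0, 0, 36, 0, 0, 0, 0])

```text
time: 13.55
tool_pos: [0.5033, 0.0732, 0.0639]
tool_rot: [-3.142, 0.004, -3.141]
contact_force: [2.4, -0.7, 8.3]
opening: 0.0432
```

Emit:
jog_arm(rows=[36, 0, 0, -0.5, 0, 36, 0, 0, -0.5, 0, 36, 0, 0, 0, 0])

```text
time: 13.85
tool_pos: [0.5022, 0.0732, 0.064]
tool_rot: [3.142, 0.001, -3.141]
contact_force: [3.6, -0.9, 4.9]
opening: 0.0434
```

Emit:
jog_arm(rows=[36, 1, 0, 0, 0, 36, 1, 0, 0, 0, 36, 0, 0, 0, 0])

```text
time: 14.15
tool_pos: [0.4995, 0.0732, 0.0637]
tool_rot: [3.142, -0.0, -3.141]
contact_force: [2.3, -0.6, 4.3]
opening: 0.0429
```

Emit:
jog_arm(rows=[36, 1, 0, 0, 0, 36, 1, 0, 0, 0, 36, 0, 0, 0, 0])

```text
time: 14.45
tool_pos: [0.4974, 0.0733, 0.0636]
tool_rot: [3.142, -0.0, -3.141]
contact_force: [2.6, -0.5, 3.0]
opening: 0.0431
```

Run:
```python
from h import *
i,_=shot('side','side3');cv2.imwrite('pics/c3.png',cv2.resize(i[105:215,240:360,::-1],None,fx=5,fy=5,interpolation=2)); print(observe()['contact_force'])
```

```text
[2.47992602 0.56393689 3.08992058]
```

View pics/c3.png

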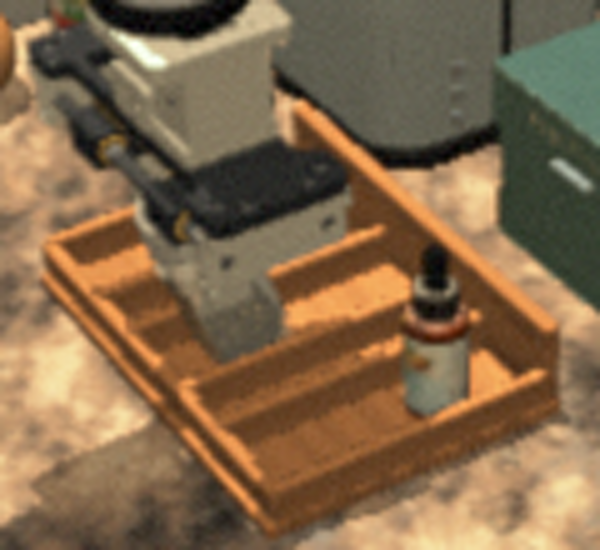

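Emit:
jog_arm(rows=[44, 0, 0, 0, 0, 50, 0, 0, 0, 0, 56, 0, 0, 0, 0, 62, 0, 0, 0, 0, 62, 0, 0, 0, 0, 62, 0, 0, -10, 0, 62, 0, 0, -25, 0, 62, 0, 0, -25, 0, 62, 0, 0, -25, 0, 40, -20, 0, 0, 0, 20, -30, 0, 0, 0, 0, -30, 0, 0, 0, 0, -15, 0, 0, 0, 0, 0, 0, 0, 0, 0, 0, 0, 0, 0])

```text
time: 16.0
tool_pos: [0.592, 0.0733, 0.1488]
tool_rot: [3.141, -0.001, -3.141]
contact_force: [-0.5, -0.5, -0.0]
opening: 0.0184
```

Run:
```python
from h import *
im,d=shot('top','top4');i2,d2=shot('side','side4');print(observe()['tool_pos'])
for n,(a,b,c,e) in(('top4',(232,150,320,218)),('side4',(240,110,350,200))):
  R=np.load(n+'.npz')['P'][b:e,a:c];m=((R[...,2]>.09)&(R[...,2]<.128)).astype(np.uint8)
  k,l,s,ce=cv2.connectedComponentsWithStats(m)
  for j in range(1,k):
    if s[j,4]>15:
        q=R[l==j];t=np.percentile(q[:,2],90);w=q[q[:,2]>t-.012];print(n,s[j,4],w.mean(0).round(4),((w.min(0)+w.max(0))/2).round(4),t.round(4))
o=cv2.resize(im[140:230,220:335,::-1],(400,313),interpolation=2);b=cv2.resize(i2[105:215,240:360,::-1],(400,366),interpolation=2)
z=np.zeros((366,800,3),np.uint8);z[:313,:400]=o;z[:,400:]=b;cv2.imwrite('pics/c4.png',z)
```

```text
[0.59172667 0.07334167 0.14895384]
top4 30 [ 0.5793 -0.0186  0.108 ] [ 0.5802 -0.0188  0.1092] 0.1111
side4 167 [0.7018 0.0796 0.1113] [0.7091 0.0774 0.11  ] 0.1146
side4 220 [0.5715 0.1615 0.1144] [0.5731 0.1656 0.1127] 0.1173
side4 50 [ 0.5761 -0.0202  0.1052] [ 0.5773 -0.0207  0.1052] 0.1091
```

View pics/c4.png

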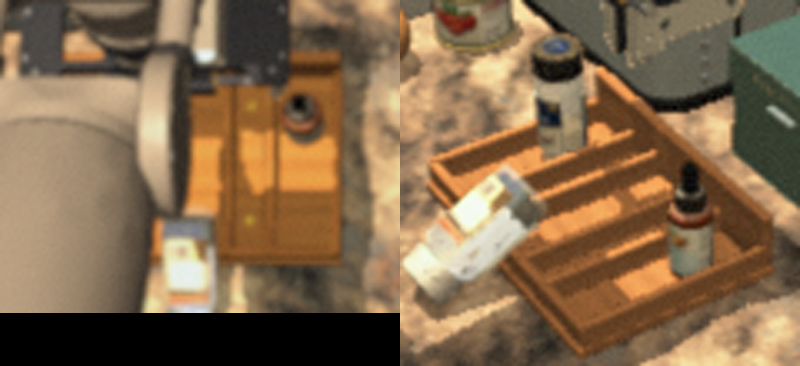

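The jar has tipped forward over the lip (side crop, cap end near (430,275), base (525,190)). Its base must have stuck while the top was pulled. Clear the arm and look.

Emit:
jog_arm(rows=[40, 0, 0, -30, 0, 80, 15, -40, 0, 0, 91, 15, -40, 0, 0, 91, 10, -40, 0, 0, 91, 10, -40, 0, 0, 91, 10, -40, 0, 0, 91, 10, -40, 0, 0, 91, 10, -40, 0, 0, 91, 0, 0, 0, 0])

```text
time: 17.0
tool_pos: [0.511, -0.2108, 0.1791]
tool_rot: [-3.14, 0.0, 3.137]
contact_force: [0.1, 0.2, 0.6]
opening: 0.0781
```

Run:
```python
from h import *
im,d=shot('top','top5');i2,d2=shot('side','side5');print(observe()['tool_pos'])
o=cv2.resize(im[155:265,225:325,::-1],(400,440),interpolation=2);b=cv2.resize(i2[120:230,220:320,::-1],(400,440),interpolation=2)
cv2.imwrite('pics/c5.png',np.hstack([o,b]))
P=np.load('top5.npz')['P']
R=P[195:260,235:320]
for r in range(0,65,3):
    q=R[r];k=(q[:,2]>.040)
    if k.any():print(r+195,q[k].mean(0).round(3),'y',q[k][:,1].min().round(3),q[k][:,1].max().round(3),'zmax',q[k][:,2].max().round(3))
```

```text
[ 0.51193039 -0.20704917  0.17893203]
201 [0.485 0.062 0.14 ] y -0.092 0.091 zmax 1.271
204 [0.486 0.07  0.083] y 0.052 0.091 zmax 0.091
207 [0.478 0.07  0.081] y 0.052 0.091 zmax 0.085
210 [0.47  0.07  0.079] y 0.051 0.092 zmax 0.085
213 [0.462 0.071 0.075] y 0.052 0.092 zmax 0.082
216 [0.445 0.062 0.142] y -0.092 0.093 zmax 1.271
219 [0.429 0.053 0.201] y -0.092 0.094 zmax 1.271
222 [0.438 0.072 0.063] y 0.052 0.094 zmax 0.071
225 [0.423 0.056 0.121] y -0.071 0.095 zmax 0.613
228 [0.41  0.042 0.173] y -0.071 0.092 zmax 0.621
231 [0.395 0.026 0.241] y -0.071 0.09 zmax 0.629
234 [0.379 0.009 0.34 ] y -0.092 0.09 zmax 1.271
237 [0.371 0.    0.355] y -0.072 0.087 zmax 0.644
240 [ 0.342 -0.063  0.64 ] y -0.072 -0.055 zmax 0.65
243 [ 0.334 -0.046  0.69 ] y -0.092 0.039 zmax 1.271
246 [ 0.33 -0.03  0.69] y -0.092 0.036 zmax 1.271
249 [ 0.326 -0.023  0.692] y -0.092 0.035 zmax 1.271
252 [ 0.323 -0.018  0.68 ] y -0.072 0.034 zmax 0.716
255 [ 0.318 -0.017  0.685] y -0.072 0.032 zmax 0.72
258 [ 0.314 -0.017  0.701] y -0.092 0.032 zmax 1.271
```

View pics/c5.png

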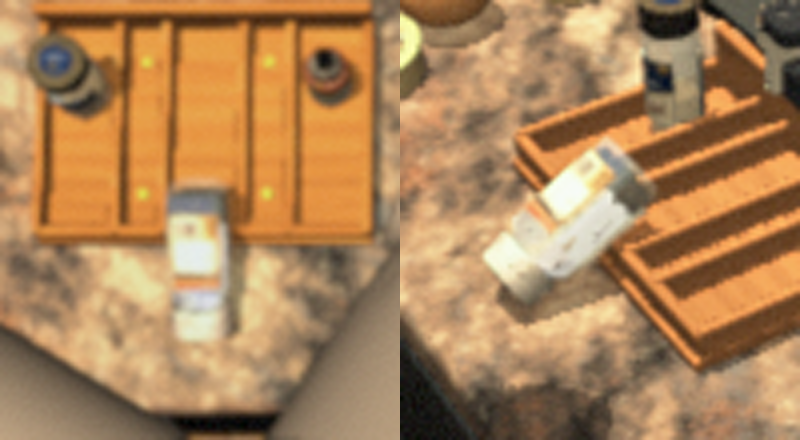

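The jar lies cap-down over the lip, base in the lane above the floor and the axis nearly along x. Tilting the tool isn't possible, so I will grip the cap and let the base swing down. First I'll profile it.

Run:
```python
from h import *
for n in('top5','side5'):
    P=np.load(n+'.npz')['P'].reshape(-1,3)
    k=(P[:,0]>.35)&(P[:,0]<.53)&(P[:,1]>.035)&(P[:,1]<.11)&(P[:,2]<.11)
    P=P[k]
    print(n)
    for x in np.arange(.365,.52,.0075):
        q=P[abs(P[:,0]-x)<.00375]; 
        thr=.036 if x>.455 else .012
        t=q[q[:,2]>thr]
        if len(t)>3: print(round(x,4),len(t),'z95',np.percentile(t[:,2],92).round(4),'y',t[:,1].min().round(4),t[:,1].max().round(4), 'ytop',t[t[:,2]>np.percentile(t[:,2],70)][:,1].mean().round(4))
```

```text
top5
0.395 37 z95 0.0447 y 0.0541 0.0909 ytop 0.0721
0.4025 44 z95 0.0497 y 0.0518 0.095 ytop 0.073
0.41 38 z95 0.0488 y 0.0512 0.0938 ytop 0.0725
0.4175 46 z95 0.056 y 0.0514 0.0944 ytop 0.074
0.425 44 z95 0.0637 y 0.0524 0.0918 ytop 0.076
0.4325 48 z95 0.0657 y 0.052 0.0954 ytop 0.0722
0.44 45 z95 0.0706 y 0.0519 0.0946 ytop 0.0717
0.4475 41 z95 0.0733 y 0.0518 0.094 ytop 0.0704
0.455 43 z95 0.0764 y 0.0518 0.0931 ytop 0.0719
0.4625 46 z95 0.08 y 0.0518 0.0926 ytop 0.0755
0.47 48 z95 0.0847 y 0.0515 0.1034 ytop 0.0718
0.4775 46 z95 0.086 y 0.0516 0.0917 ytop 0.0733
0.485 38 z95 0.0882 y 0.0487 0.0954 ytop 0.0734
0.4925 32 z95 0.0809 y 0.0517 0.0923 ytop 0.0733
0.5 24 z95 0.0626 y 0.043 0.0913 ytop 0.0745
side5
0.3875 17 z95 0.0418 y 0.059 0.0884 ytop 0.073
0.395 47 z95 0.0444 y 0.0509 0.0864 ytop 0.0713
0.4025 58 z95 0.048 y 0.0514 0.0879 ytop 0.0689
0.41 62 z95 0.0524 y 0.0503 0.0866 ytop 0.0716
0.4175 66 z95 0.0565 y 0.0506 0.0903 ytop 0.0709
0.425 71 z95 0.061 y 0.0504 0.0929 ytop 0.0713
0.4325 77 z95 0.0659 y 0.0498 0.0892 ytop 0.0705
0.44 71 z95 0.0693 y 0.0492 0.0911 ytop 0.0716
0.4475 71 z95 0.0736 y 0.0494 0.0893 ytop 0.0721
0.455 65 z95 0.0764 y 0.0479 0.0929 ytop 0.0735
0.4625 74 z95 0.0812 y 0.0496 0.091 ytop 0.0722
0.47 69 z95 0.0842 y 0.0486 0.0926 ytop 0.0731
0.4775 66 z95 0.0861 y 0.0511 0.0957 ytop 0.0717
0.485 46 z95 0.0863 y 0.0496 0.0873 ytop 0.07
0.4925 14 z95 0.0689 y 0.0507 0.0575 ytop 0.0547
```

Emit:
jog_arm(rows=[62, 13, 35, 0, 0, 62, 13, 35, 0, 0, 62, 13, 35, 0, 0, 62, 13, 35, 0, 0, 62, 13, 35, 0, 0, 62, 13, 35, 0, 0, 62, 13, 35, 0, 0, 62, 14, 34, 0, 0, 62, 0, 0, 0, 0, 62, 0, 0, 0, 0, 62, 0, 0, 0, 0], grip_force=8)

```text
time: 18.2
tool_pos: [0.4078, 0.0724, 0.1789]
tool_rot: [-3.142, 0.001, -3.14]
contact_force: [-0.9, -0.1, 0.4]
opening: 0.0621
```

Emit:
jog_arm(rows=[62, 1, 0, 25, 0, 62, 0, 0, 30, 0, 62, 0, 0, 30, 0, 62, 0, 0, 30, 0, 62, 0, 0, 25, 0, 62, 0, 0, 15, 0, 62, 0, 0, 11, 0, 62, 0, 0, 0, 0, 62, 0, 0, 0, 0])

```text
time: 19.1
tool_pos: [0.4071, 0.0717, 0.0128]
tool_rot: [3.142, -0.0, 3.141]
contact_force: [-0.4, 0.1, -0.1]
opening: 0.0619
```

Emit:
jog_arm(rows=[52, 0, 0, 0, 0, 44, 0, 0, 0, 0, 36, 0, 0, 0, 0, 30, 0, 0, 0, 0, 30, 0, 0, 0, 0, 30, 0, 0, 0, 0])

```text
time: 19.7
tool_pos: [0.4069, 0.0722, 0.0129]
tool_rot: [3.142, 0.001, -3.141]
contact_force: [0.8, -0.5, 3.5]
opening: 0.0436
```

Emit:
jog_arm(rows=[30, 0, 0, -6, 0, 30, 0, 0, -7, 0, 30, -1, 0, -7, 0, 30, -1, 0, -6, 0, 30, -3, 0, -6, 0, 30, -3, 0, -6, 0, 30, -3, 0, -5, 0, 30, -3, 0, -5, 0, 30, 0, 0, 0, 0])

```text
time: 20.6
tool_pos: [0.4217, 0.0722, 0.0614]
tool_rot: [3.142, 0.002, -3.141]
contact_force: [-0.2, -0.3, -0.9]
opening: 0.0439
```

```bash
cat > look.py <<'E'
import sys
from h import *
t=sys.argv[1]
im,d=shot('side',t);P=np.load(t+'.npz')['P'];o=observe();print(o['tool_pos'].round(4),o['contact_force'].round(1),o['opening'])
cv2.imwrite(f'pics/c{t}.png',cv2.resize(im[110:230,215:345,::-1],None,fx=4,fy=4,interpolation=2))
E
python3 look.py s6
```

```text
[0.4211 0.0722 0.0609] [ 0.5  0.2 -1.1] 0.04395968856477549
```

View pics/cs6.png

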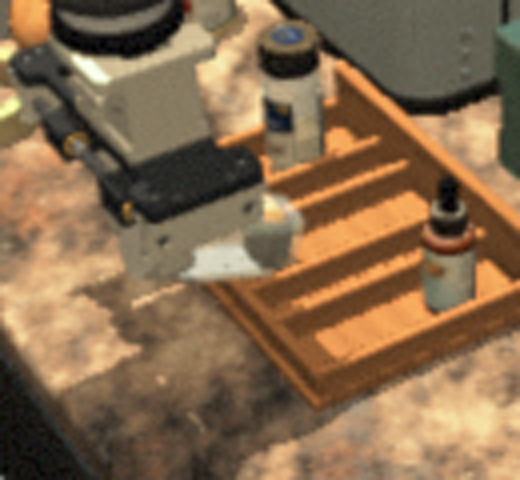

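Run:
```python
from h import *
z=np.load('s6.npz');P=z['P'][158:190,255:300].reshape(-1,3)
k=(P[:,1]>.045)&(P[:,1]<.1)&(P[:,2]>.036)&(P[:,0]<.56);P=P[k]
for x in np.arange(.42,.56,.0075):
    q=P[abs(P[:,0]-x)<.00375]
    if len(q)>3:print(round(x,4),len(q),'z',q[:,2].min().round(3),np.percentile(q[:,2],92).round(3),'y',q[:,1].min().round(3),q[:,1].max().round(3))
```

```text
0.435 13 z 0.048 0.066 y 0.051 0.059
0.4425 24 z 0.044 0.071 y 0.049 0.055
0.45 25 z 0.037 0.071 y 0.049 0.061
0.4575 29 z 0.036 0.067 y 0.049 0.06
0.465 29 z 0.039 0.069 y 0.05 0.057
0.4725 29 z 0.036 0.068 y 0.048 0.055
0.48 30 z 0.037 0.068 y 0.049 0.057
0.4875 31 z 0.037 0.067 y 0.049 0.056
0.495 35 z 0.037 0.069 y 0.049 0.068
0.5025 40 z 0.036 0.067 y 0.049 0.079
0.51 36 z 0.037 0.065 y 0.049 0.089
0.5175 13 z 0.05 0.062 y 0.053 0.088
```

The jar has swung to about level, resting on the lip with its base at x≈0.515, so the pivot works. Continue.

Emit:
jog_arm(rows=[30, -3, 0, -4, 0, 30, -3, 0, -4, 0, 30, -4, 0, -4, 0, 30, -5, 0, -4, 0, 30, -5, 0, -3, 0, 30, 0, 0, 0, 0, 30, 0, 0, 0, 0])

```text
time: 21.35
tool_pos: [0.4407, 0.0722, 0.0796]
tool_rot: [3.142, -0.0, -3.141]
contact_force: [-0.7, -1.0, -2.1]
opening: 0.0438
```

```bash
cat > prof.py <<'E'
import sys
from h import *
t=sys.argv[1];shot('side',t);o=observe();print(o['tool_pos'].round(4),o['contact_force'].round(1))
P=np.load(t+'.npz')['P'][110:200,240:310].reshape(-1,3)
k=(P[:,1]>.045)&(P[:,1]<.1)&(P[:,2]>.012)&(P[:,0]<.56)&(P[:,0]>.40);P=P[k]
for z in np.arange(.015,.13,.0075):
    q=P[(abs(P[:,2]-z)<.00375)&(P[:,1]<.065)&((P[:,2]>.036))]
    if len(q)>3:print('z',round(z,4),len(q),'x',q[:,0].min().round(3),q[:,0].max().round(3))
E
python3 prof.py s7
```

```text
[0.4404 0.0722 0.0795] [-0.3 -0.9 -1.4]
z 0.045 11 x 0.501 0.522
z 0.0525 32 x 0.47 0.526
z 0.06 54 x 0.462 0.529
z 0.0675 69 x 0.447 0.534
z 0.075 95 x 0.424 0.536
z 0.0825 83 x 0.424 0.528
z 0.09 38 x 0.425 0.504
z 0.0975 5 x 0.428 0.432
```

Emit:
jog_arm(rows=[30, 1, 0, 6, 0, 30, 1, 0, 6, 0, 30, 1, 0, 5, 0, 30, 1, 0, 5, 0, 30, 0, 0, 4, 0, 30, 0, 0, 0, 0])

```text
time: 22.0
tool_pos: [0.4368, 0.0722, 0.0534]
tool_rot: [3.142, 0.0, -3.141]
contact_force: [0.9, -0.1, 0.3]
opening: 0.0436
```

Emit:
jog_arm(rows=[30, -4, 0, -6, 0, 30, -5, 0, -6, 0, 30, -5, 0, -5, 0, 30, -6, 0, -5, 0, 30, -6, 0, -4, 0, 30, 0, 0, 0, 0])

```text
time: 22.6
tool_pos: [0.4642, 0.0722, 0.0804]
tool_rot: [3.142, 0.002, -3.141]
contact_force: [0.5, 0.3, -1.1]
opening: 0.0433
```

```bash
python3 prof.py s8
```

```text
[0.4633 0.0722 0.08  ] [-0.6 -0.8 -2. ]
z 0.0375 9 x 0.525 0.548
z 0.045 19 x 0.519 0.547
z 0.0525 39 x 0.498 0.554
z 0.06 47 x 0.48 0.555
z 0.0675 82 x 0.468 0.558
z 0.075 86 x 0.451 0.555
z 0.0825 68 x 0.445 0.545
z 0.09 48 x 0.448 0.525
z 0.0975 8 x 0.451 0.454
```

Emit:
jog_arm(rows=[30, 1, 0, 6, 0, 30, 1, 0, 6, 0, 30, 1, 0, 6, 0, 30, 0, 0, 6, 0, 30, 0, 0, 0, 0, 30, 0, 0, 0, 0], grip_force=4)

```text
time: 23.25
tool_pos: [0.4597, 0.0722, 0.0554]
tool_rot: [3.141, -0.0, -3.141]
contact_force: [0.0, -0.6, -1.0]
opening: 0.0433
```

Emit:
jog_arm(rows=[30, -3, 0, -5, 0, 30, -3, 0, -4, 0, 30, -4, 0, -4, 0, 30, -4, 0, -4, 0, 30, -5, 0, -3, 0, 30, -5, 0, -3, 0, 30, -5, 0, -3, 0, 30, 0, 0, 0, 0])

```text
time: 24.05
tool_pos: [0.4898, 0.0722, 0.0822]
tool_rot: [3.142, 0.002, -3.141]
contact_force: [0.0, 0.6, -1.3]
opening: 0.0436
```

```bash
python3 prof.py s9
```

```text
[0.4892 0.0722 0.0818] [ 0.4  0.5 -0.3]
z 0.0375 20 x 0.521 0.558
z 0.045 42 x 0.506 0.557
z 0.0525 51 x 0.497 0.56
z 0.06 57 x 0.492 0.555
z 0.0675 51 x 0.485 0.55
z 0.075 60 x 0.473 0.539
z 0.0825 36 x 0.469 0.531
z 0.09 27 x 0.468 0.523
z 0.0975 16 x 0.473 0.51
```

Emit:
jog_arm(rows=[30, -5, 0, -1, 0, 30, -5, 0, -2, 0, 30, -6, 0, -2, 0, 30, -6, 0, -2, 0, 30, -6, 0, -1, 0, 30, -5, 0, 0, 0, 30, -5, 0, 0, 0, 30, -5, 0, 0, 0, 30, 0, 0, 0, 0])

```text
time: 25.0
tool_pos: [0.5332, 0.0722, 0.0902]
tool_rot: [3.141, 0.002, -3.141]
contact_force: [-1.7, 0.6, 5.0]
opening: 0.0437
```

```bash
python3 prof.py s10
```

```text
[0.5327 0.0722 0.0901] [-0.9 -0.2  4.2]
z 0.0375 14 x 0.535 0.557
z 0.045 23 x 0.531 0.56
z 0.0525 30 x 0.528 0.559
z 0.06 29 x 0.524 0.559
z 0.0675 32 x 0.519 0.56
z 0.075 40 x 0.517 0.559
z 0.0825 48 x 0.515 0.559
z 0.09 16 x 0.512 0.559
z 0.0975 14 x 0.506 0.533
z 0.105 25 x 0.505 0.521
z 0.1125 31 x 0.507 0.523
z 0.12 8 x 0.52 0.526
```

Emit:
jog_arm(rows=[30, -4, 0, -1, 0, 30, -4, 0, -1, 0, 30, -4, 0, 0, 0, 30, -3, 0, 0, 0, 30, -3, 0, 0, 0, 30, -3, 0, 0, 0, 30, -2, 0, 0, 0, 30, 0, 0, 0, 0])

```text
time: 25.85
tool_pos: [0.5551, 0.0722, 0.0918]
tool_rot: [3.142, 0.001, -3.141]
contact_force: [-0.7, -0.3, 5.4]
opening: 0.0438
```

```bash
sed -i 's/<.56)/<.61)/' prof.py; python3 prof.py s11
```

```text
[0.5549 0.0722 0.0918] [-0.1 -0.   4.8]
z 0.0375 16 x 0.543 0.572
z 0.045 31 x 0.54 0.568
z 0.0525 28 x 0.54 0.571
z 0.06 34 x 0.536 0.571
z 0.0675 33 x 0.533 0.572
z 0.075 34 x 0.531 0.574
z 0.0825 47 x 0.532 0.574
z 0.09 27 x 0.53 0.566
z 0.0975 21 x 0.528 0.56
z 0.105 22 x 0.528 0.545
z 0.1125 21 x 0.527 0.543
z 0.12 32 x 0.525 0.548
```

Emit:
jog_arm(rows=[30, -3, 0, -1, 0, 30, -3, 0, -1, 0, 30, -3, 0, 0, 0, 30, -3, 0, 0, 0, 30, -2, 0, 0, 0, 30, 0, 0, 0, 0])

```text
time: 26.5
tool_pos: [0.5689, 0.0722, 0.0935]
tool_rot: [3.142, -0.0, -3.141]
contact_force: [0.2, -0.5, -0.7]
opening: 0.0433
```

```bash
python3 prof.py s12
```

```text
[0.5687 0.0722 0.0935] [-0.3 -0.6 -1.1]
z 0.0375 7 x 0.555 0.567
z 0.045 18 x 0.554 0.57
z 0.0525 20 x 0.551 0.572
z 0.06 23 x 0.55 0.573
z 0.0675 23 x 0.548 0.572
z 0.075 24 x 0.546 0.573
z 0.0825 26 x 0.545 0.571
z 0.09 33 x 0.543 0.573
z 0.0975 14 x 0.545 0.568
z 0.105 23 x 0.54 0.558
z 0.1125 20 x 0.54 0.557
z 0.12 35 x 0.539 0.563
z 0.1275 5 x 0.556 0.561
```

Emit:
jog_arm(rows=[30, -2, 0, 1, 0, 30, -3, 0, 1, 0, 30, -3, 0, 1, 0, 30, -3, 0, 0, 0, 30, 0, 0, 0, 0])

```text
time: 27.05
tool_pos: [0.5806, 0.0722, 0.0912]
tool_rot: [3.141, 0.002, -3.141]
contact_force: [0.6, -0.6, 4.9]
opening: 0.0437
```

```bash
python3 prof.py s13
```

```text
[0.5804 0.0722 0.0912] [-0.4 -0.5  5.6]
z 0.0375 8 x 0.559 0.571
z 0.045 12 x 0.559 0.571
z 0.0525 17 x 0.557 0.573
z 0.06 16 x 0.556 0.57
z 0.0675 16 x 0.555 0.571
z 0.075 22 x 0.554 0.571
z 0.0825 17 x 0.554 0.572
z 0.09 27 x 0.553 0.571
z 0.0975 14 x 0.555 0.571
z 0.105 24 x 0.553 0.568
z 0.1125 23 x 0.551 0.569
z 0.12 32 x 0.552 0.574
```

Emit:
jog_arm(rows=[45, -1, 0, 0, 0, 48, 0, 0, 0, 0, 52, 0, 0, 0, 0, 58, 0, 0, 0, 0, 58, 0, 0, 0, 0, 58, 0, 0, -1, 0, 58, 0, 0, 0, 0])

```text
time: 27.8
tool_pos: [0.5808, 0.0723, 0.0919]
tool_rot: [3.142, 0.0, -3.141]
contact_force: [0.1, 0.0, -0.2]
opening: 0.0585
```

```bash
sed -i 's/240:310/240:335/' prof.py;python3 prof.py s14
```

```text
[0.5808 0.0722 0.0918] [ 0.1  0.5 -0.9]
z 0.0375 23 x 0.565 0.607
z 0.045 36 x 0.563 0.604
z 0.0525 34 x 0.562 0.605
z 0.06 40 x 0.563 0.605
z 0.0675 38 x 0.562 0.606
z 0.075 39 x 0.562 0.604
z 0.0825 27 x 0.562 0.604
z 0.09 16 x 0.564 0.573
z 0.0975 12 x 0.564 0.573
z 0.105 15 x 0.563 0.575
z 0.1125 18 x 0.562 0.576
z 0.12 20 x 0.562 0.58
```

It's standing upright again in the lane, x≈0.584. Re-grip the cap firmly, lift ~5 mm (well under 25), carry it to the lip and lower.

Emit:
jog_arm(rows=[58, -3, 0, 0, 0, 52, 0, 0, 0, 0, 44, 0, 0, 0, 0, 36, 0, 0, 0, 0, 30, 0, 0, 0, 0, 30, 0, 0, 0, 0, 30, 0, 0, 0, 0], grip_force=25)

```text
time: 28.55
tool_pos: [0.5836, 0.0723, 0.0917]
tool_rot: [3.142, -0.0, -3.141]
contact_force: [-0.1, -1.2, -0.6]
opening: 0.0436
```

Emit:
jog_arm(rows=[30, 0, 0, -2, 0, 30, 0, 0, -3, 0, 30, 0, 0, -2, 0, 30, 4, 0, 0, 0, 30, 8, 0, 0, 0, 30, 10, 0, 0, 0, 30, 10, 0, 0, 0, 30, 10, 0, 0, 0, 30, 10, 0, 0, 0, 30, 10, 0, 0, 0, 30, 8, 0, 0, 0, 30, 5, 0, 0, 0, 30, 3, 0, 0, 0, 30, 0, 0, 0, 0])

```text
time: 29.95
tool_pos: [0.5056, 0.0722, 0.0988]
tool_rot: [3.142, 0.0, -3.141]
contact_force: [0.8, -1.1, -1.1]
opening: 0.0431
```

```bash
python3 prof.py s15
```

```text
[0.5059 0.0722 0.0988] [ 0.3  0.6 -1.2]
z 0.0375 25 x 0.486 0.528
z 0.045 38 x 0.488 0.528
z 0.0525 37 x 0.488 0.528
z 0.06 40 x 0.486 0.529
z 0.0675 40 x 0.487 0.529
z 0.075 43 x 0.487 0.531
z 0.0825 43 x 0.487 0.531
z 0.09 40 x 0.487 0.53
z 0.0975 30 x 0.488 0.53
z 0.105 10 x 0.492 0.497
z 0.1125 13 x 0.491 0.497
z 0.12 13 x 0.49 0.497
z 0.1275 8 x 0.492 0.497
```

Emit:
jog_arm(rows=[30, 2, 0, 0, 0, 30, 2, 0, 0, 0, 30, 2, 0, 0, 0, 30, 0, 0, 0, 0])

```text
time: 30.4
tool_pos: [0.4994, 0.0722, 0.0987]
tool_rot: [3.142, -0.0, -3.141]
contact_force: [-0.5, 0.0, -1.2]
opening: 0.0432
```

Emit:
jog_arm(rows=[30, 0, 0, 2, 0, 30, 0, 0, 2, 0, 30, 0, 0, 1.5, 0, 30, 0, 0, 1, 0, 30, 0, 0, 0, 0])

```text
time: 30.9
tool_pos: [0.4996, 0.0722, 0.092]
tool_rot: [3.142, -0.0, -3.141]
contact_force: [-0.2, 0.2, -0.6]
opening: 0.0436
```

```bash
python3 prof.py s16
```

```text
[0.4997 0.0722 0.0921] [-0.6  0.  -1.6]
z 0.0375 26 x 0.481 0.524
z 0.045 41 x 0.481 0.523
z 0.0525 34 x 0.48 0.523
z 0.06 42 x 0.481 0.523
z 0.0675 41 x 0.481 0.524
z 0.075 42 x 0.482 0.525
z 0.0825 38 x 0.482 0.524
z 0.09 30 x 0.482 0.525
z 0.0975 12 x 0.483 0.5
z 0.105 9 x 0.484 0.49
z 0.1125 10 x 0.483 0.491
z 0.12 9 x 0.484 0.492
```

Emit:
jog_arm(rows=[30, 1, 0, 0, 0, 30, 1, 0, 0, 0, 30, 0, 0, 0.7, 0, 30, 0, 0, 0, 0, 44, 0, 0, 0, 0, 48, 0, 0, 0, 0, 54, 0, 0, 0, 0, 60, 0, 0, 0, 0, 60, 0, 0, 0, 0, 60, 0, 0, -10, 0, 60, 0, 0, -20, 0, 60, 0, 0, -30, 0, 60, 0, 0, -30, 0])

```text
time: 32.25
tool_pos: [0.4975, 0.0722, 0.1831]
tool_rot: [3.142, -0.0, -3.141]
contact_force: [0.2, 0.4, -0.2]
opening: 0.06
```

Emit:
jog_arm(rows=[70, 0, -30, 0, 0, 80, 2, -40, 0, 0, 80, 3, -40, 0, 0, 80, 3, -40, 0, 0, 80, 3, -40, 0, 0, 80, 3, -40, 0, 0, 80, 3, -40, 0, 0, 80, 3, -40, 0, 0, 80, 3, -40, 0, 0, 80, 3, -40, 0, 0, 80, 3, -40, 0, 0, 80, 2, -38, 0, 0, 80, 0, 0, 0, 0, 80, 0, 0, 0, 0])

```text
time: 33.65
tool_pos: [0.4664, -0.3962, 0.1816]
tool_rot: [3.141, -0.0, 3.14]
contact_force: [-0.5, -0.3, -0.2]
opening: 0.0802
```

```bash
cat > caps.py <<'E'
import sys
from h import *
t=sys.argv[1];im,d=shot('top',t);i2,_=shot('side',t+'s');print(observe()['tool_pos'])
R=np.load(t+'.npz')['P'][145:230,225:335];m=((R[...,2]>.09)&(R[...,2]<.14)).astype(np.uint8)
n,l,s,ce=cv2.connectedComponentsWithStats(m)
for k in range(1,n):
    if s[k,4]>15:
        q=R[l==k];z=np.percentile(q[:,2],90);w=q[q[:,2]>z-.012];print(s[k,4],w.mean(0).round(4),((w.min(0)+w.max(0))/2).round(4),z.round(4))
o=cv2.resize(im[140:230,220:335,::-1],(400,313),interpolation=2);b=cv2.resize(i2[105:215,240:360,::-1],(400,366),interpolation=2)
z=np.zeros((366,800,3),np.uint8);z[:313,:400]=o;z[:,400:]=b;cv2.imwrite(f'pics/{t}c.png',z)
E
python3 caps.py t17; python3 prof.py s17
```

```text
[ 0.46689874 -0.39481356  0.1817878 ]
191 [0.5755 0.1647 0.1156] [0.5758 0.1655 0.1157] 0.1184
27 [ 0.5793 -0.0186  0.1081] [ 0.5799 -0.019   0.1072] 0.1113
236 [0.5028 0.0719 0.1195] [0.5027 0.0727 0.1185] 0.1228
[ 0.4671 -0.3946  0.1819] [ 0.5  0.  -0.4]
z 0.0375 29 x 0.479 0.522
z 0.045 40 x 0.479 0.523
z 0.0525 38 x 0.478 0.52
z 0.06 39 x 0.478 0.519
z 0.0675 41 x 0.478 0.522
z 0.075 39 x 0.478 0.521
z 0.0825 43 x 0.48 0.524
z 0.09 51 x 0.48 0.522
z 0.0975 31 x 0.482 0.518
z 0.105 44 x 0.48 0.522
z 0.1125 38 x 0.482 0.518
z 0.12 53 x 0.483 0.519
```

View pics/t17c.png

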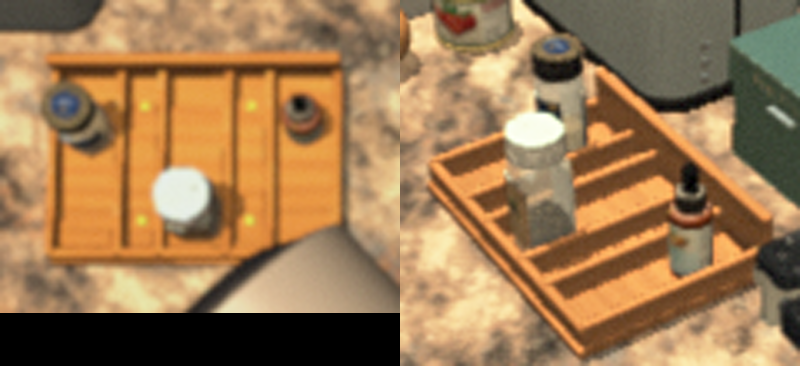

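The older jar now stands upright at the lip (rack x ≈ −0.050), with the neighbours unmoved. Now the new jar.

Emit:
jog_arm(rows=[70, 0, -0.5, 20, 0, 62, 0, 0, 20, 0, 62, 0, 0, 20, 0, 62, 0, 0, 20, 0, 62, 0, 0, 12, 0, 62, 0, 0, 7.5, 0, 62, 0, 0, 0, 0, 62, 0, 0, 0, 0, 54, 0, 0, 0, 0, 44, 0, 0, 0, 0, 36, 0, 0, 0, 0, 30, 0, 0, 0, 0, 30, 0, 0, 0, 0, 30, 0, 0, 0, 0], grip_force=25)

```text
time: 35.2
tool_pos: [0.467, -0.3965, 0.0825]
tool_rot: [-3.141, 0.001, -3.141]
contact_force: [-1.0, 1.9, 5.5]
opening: 0.0435
```

Emit:
jog_arm(rows=[30, 0, 0, -5, 0, 30, 0, 0, -10, 0, 30, 0, 0, -20, 0, 30, 0, 0, -25, 0, 30, 0, 0, -25, 0, 30, 0, 0, -25, 0, 30, 0, 0, -20, 0, 30, 0, 0, -10, 0, 30, 0, 0, 0, 0])

```text
time: 36.1
tool_pos: [0.4672, -0.3967, 0.2236]
tool_rot: [-3.14, 0.002, -3.141]
contact_force: [-0.1, 0.2, -1.8]
opening: 0.0434
```

Emit:
jog_arm(rows=[30, -3, 12, 0, 0, 30, -5, 24, 0, 0, 30, -6, 30, 0, 0, 30, -6, 30, 0, 0, 30, -6, 30, 0, 0, 30, -6, 30, 0, 0, 30, -6, 30, 0, 0, 30, -6, 30, 0, 0, 30, -6, 30, 0, 0, 30, -6, 30, 0, 0, 30, -6, 30, 0, 0, 30, -6, 30, 0, 0, 30, -6, 30, 0, 0, 30, -6, 30, 0, 0, 30, -5, 30, 0, 0, 30, -4, 26, 0, 0, 30, 0, 17, 0, 0, 30, 0, 0, 0, 0, 30, 0, 0, 0, 0, 30, 0, 0, 0, 0])

```text
time: 38.1
tool_pos: [0.5553, 0.0722, 0.2214]
tool_rot: [-3.141, -0.001, 3.141]
contact_force: [0.3, -0.5, 0.4]
opening: 0.0432
```

Run:
```python
from h import *
shot('side','s18');o=observe();print(o['time'],o['tool_pos'].round(4),o['tool_rot'].round(3),o['contact_force'].round(1))
P=np.load('s18.npz')['P'][60:200,240:380].reshape(-1,3)
P=P[(P[:,1]>.03)&(P[:,1]<.115)&(P[:,2]>.1)&(P[:,0]<.63)&(P[:,0]>.47)]
for z in np.arange(.128,.25,.0075):
    q=P[(abs(P[:,2]-z)<.00375)&(P[:,0]<.59)]
    if len(q)>3:print(round(z,3),len(q),'x',q[:,0].min().round(3),q[:,0].max().round(3),'y',q[:,1].min().round(3),q[:,1].max().round(3))
```

```text
38.15 [0.5554 0.072  0.2216] [-3.141e+00 -1.000e-03  3.141e+00] [ 0.7 -0.8 -1. ]
0.143 38 x 0.532 0.57 y 0.05 0.087
0.151 51 x 0.531 0.57 y 0.049 0.081
0.158 58 x 0.531 0.576 y 0.049 0.088
0.166 54 x 0.53 0.572 y 0.049 0.087
0.173 58 x 0.53 0.572 y 0.049 0.085
0.181 57 x 0.531 0.572 y 0.05 0.083
0.188 54 x 0.531 0.573 y 0.048 0.09
0.196 61 x 0.53 0.576 y 0.049 0.091
0.203 61 x 0.531 0.574 y 0.049 0.087
0.211 60 x 0.53 0.574 y 0.05 0.091
0.218 60 x 0.532 0.569 y 0.049 0.091
0.226 37 x 0.532 0.565 y 0.041 0.102
0.233 56 x 0.531 0.564 y 0.034 0.109
0.241 75 x 0.533 0.562 y 0.033 0.113
0.248 127 x 0.533 0.563 y 0.033 0.111
```

Emit:
jog_arm(rows=[30, 0, 0.5, 10, 0, 30, 0, 0, 18, 0, 30, 0, 0, 20, 0, 30, 0, 0, 20, 0, 30, 0, 0, 18, 0, 30, 0, 0, 14, 0, 30, 0, 0, 10, 0, 30, 0, 0, 7, 0, 30, 0, 0, 5, 0, 30, 0, 0, 4, 0, 30, 0, 0, 0, 0, 30, 0, 0, 0, 0])

```text
time: 39.35
tool_pos: [0.5559, 0.0733, 0.0964]
tool_rot: [3.142, 0.001, -3.141]
contact_force: [-0.2, 1.0, -0.6]
opening: 0.043
```

Emit:
jog_arm(rows=[30, 2, 0, 0, 0, 30, 2, 0, 0, 0, 30, 1, 0, 0, 0, 30, 0, 0, 0, 0])

```text
time: 39.75
tool_pos: [0.5505, 0.0733, 0.0962]
tool_rot: [3.142, 0.0, -3.141]
contact_force: [-0.1, 0.8, -0.6]
opening: 0.0434
```

Emit:
jog_arm(rows=[30, 1, 0, 0, 0, 30, 0, 0, 0, 0])

```text
time: 39.95
tool_pos: [0.5496, 0.0732, 0.096]
tool_rot: [3.142, -0.0, -3.141]
contact_force: [-0.8, 0.3, -0.1]
opening: 0.043
```

Emit:
jog_arm(rows=[30, 1, 0, 0, 0, 30, 0, 0, 0, 0])

```text
time: 40.15
tool_pos: [0.5486, 0.0732, 0.096]
tool_rot: [3.142, -0.0, -3.141]
contact_force: [-0.1, 0.7, -0.7]
opening: 0.0434
```

Emit:
jog_arm(rows=[30, 1, 0, 0, 0, 30, 0, 0, 0, 0])

```text
time: 40.35
tool_pos: [0.5476, 0.0733, 0.096]
tool_rot: [3.142, -0.0, -3.141]
contact_force: [0.6, 0.2, -0.9]
opening: 0.0435
```

```bash
cat > two.py <<'E'
import sys
from h import *
t=sys.argv[1];im,_=shot('side',t);o=observe();print(o['time'],o['tool_pos'].round(4),o['contact_force'].round(1))
P=np.load(t+'.npz')['P'][110:200,240:335].reshape(-1,3)
P=P[(P[:,1]>.045)&(P[:,1]<.1)&(P[:,2]>.036)&(P[:,0]<.6)&(P[:,0]>.46)]
for lo,hi in((.036,.05),(.05,.065),(.065,.085),(.1,.12)):
    q=P[(P[:,2]>lo)&(P[:,2]<hi)];h=[]
    for x in np.arange(.474,.6,.004):
        w=q[abs(q[:,0]-x)<.002];h.append((round(x*1000),round(w[:,1].min()*1000)) if len(w) else None)
    print(lo,[k for k in h if k])
cv2.imwrite(f'pics/{t}c.png',cv2.resize(im[105:215,240:360,::-1],None,fx=5,fy=5,interpolation=2))
E
python3 two.py s19
```

```text
40.4 [0.5476 0.0733 0.096 ] [-0.6 -0.3 -0.8]
0.036 [(478, 59), (482, 54), (486, 52), (490, 48), (494, 50), (498, 50), (502, 49), (506, 50), (510, 52), (514, 51), (518, 53), (522, 56), (526, 54), (530, 53), (534, 51), (538, 54), (542, 52), (546, 49), (550, 51), (554, 51), (558, 50), (562, 54)]
0.05 [(478, 59), (482, 53), (486, 53), (490, 50), (494, 48), (498, 50), (502, 48), (506, 50), (510, 50), (514, 52), (518, 51), (522, 59), (526, 57), (530, 53), (534, 51), (538, 50), (542, 51), (546, 50), (550, 51), (554, 50), (558, 51), (562, 54), (566, 57)]
0.065 [(478, 54), (482, 52), (486, 50), (490, 51), (494, 50), (498, 48), (502, 49), (506, 50), (510, 51), (514, 50), (518, 52), (522, 56), (526, 54), (530, 53), (534, 52), (538, 50), (542, 50), (546, 50), (550, 51), (554, 51), (558, 52), (562, 54), (566, 54)]
0.1 [(478, 61), (482, 59), (486, 51), (490, 48), (494, 49), (498, 49), (502, 49), (506, 49), (510, 52), (514, 53), (518, 56), (522, 61), (526, 58), (530, 55), (534, 46), (538, 54), (542, 84)]
```

View pics/s19c.png

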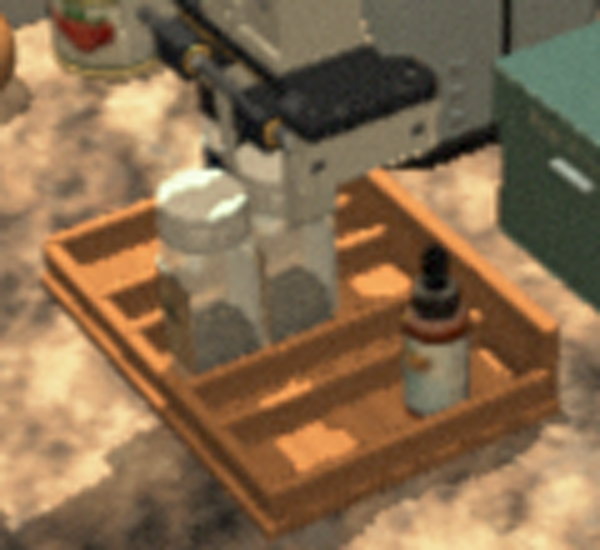

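Both jars stand side by side and touch (boundary at x≈0.522). Lower the last 3.5 mm and release.

Emit:
jog_arm(rows=[30, 0, 0, 1.5, 0, 30, 0, 0, 1.5, 0, 30, 0.5, 0, 1, 0, 30, 0, 0, 0, 0, 44, 0, 0, 0, 0, 48, 0, 0, 0, 0, 54, 0, 0, 0, 0, 60, 0, 0, 0, 0, 60, 0, 0, 0, 0, 60, 0, 0, 0, 0, 60, 0, 0, -10, 0, 60, 0, 0, -20, 0, 60, 0, 0, -30, 0, 60, 0, 0, -40, 0, 60, 0, -30, 0, 0, 60, 0, -40, 0, 0, 60, 0, -40, 0, 0, 60, 0, -40, 0, 0, 60, 0, -40, 0, 0, 60, 0, -40, 0, 0])

```text
time: 42.4
tool_pos: [0.5471, -0.1584, 0.193]
tool_rot: [-3.141, 0.001, -3.141]
contact_force: [1.1, 0.4, 0.0]
opening: 0.0601
```

Emit:
jog_arm(rows=[60, 0, -30, 0, 0, 60, 0, -10, 0, 0, 60, 0, 0, 0, 0])

```text
time: 42.7
tool_pos: [0.5471, -0.1977, 0.1923]
tool_rot: [3.141, 0.0, 3.14]
contact_force: [0.6, -0.3, 0.5]
opening: 0.0598
```

```bash
python3 caps.py t20; python3 two.py s20
```

```text
[ 0.54722241 -0.19564567  0.19219264]
196 [0.5755 0.1648 0.1155] [0.5752 0.165  0.1142] 0.1185
23 [ 0.5794 -0.0186  0.1079] [ 0.5796 -0.0187  0.1074] 0.1121
479 [0.5258 0.0721 0.1191] [0.5264 0.073  0.1176] 0.122
42.85 [ 0.5473 -0.1953  0.1922] [-0.3  0.5  0.6]
0.036 [(478, 58), (482, 56), (486, 54), (490, 50), (494, 51), (498, 48), (502, 50), (506, 50), (510, 51), (514, 51), (518, 55), (522, 54), (526, 55), (530, 52), (534, 53), (538, 51), (542, 52), (546, 50), (550, 50), (554, 49), (558, 51), (562, 54), (566, 54)]
0.05 [(478, 57), (482, 53), (486, 51), (490, 48), (494, 50), (498, 50), (502, 49), (506, 49), (510, 50), (514, 50), (518, 54), (522, 57), (526, 56), (530, 53), (534, 51), (538, 52), (542, 50), (546, 49), (550, 52), (554, 51), (558, 52), (566, 56)]
0.065 [(478, 57), (482, 51), (486, 51), (490, 51), (494, 50), (498, 50), (502, 51), (506, 49), (510, 50), (514, 51), (518, 53), (522, 57), (526, 56), (530, 51), (534, 52), (538, 50), (542, 51), (546, 52), (550, 51), (554, 51), (558, 51), (562, 52), (566, 56), (570, 61)]
0.1 [(478, 65), (482, 57), (486, 55), (490, 52), (494, 49), (498, 49), (502, 50), (506, 49), (510, 51), (514, 53), (518, 58), (522, 81), (526, 58), (530, 55), (534, 56), (538, 50), (542, 50), (546, 51), (550, 51), (554, 49), (558, 55), (562, 57), (566, 62)]
```

View pics/t20c.png

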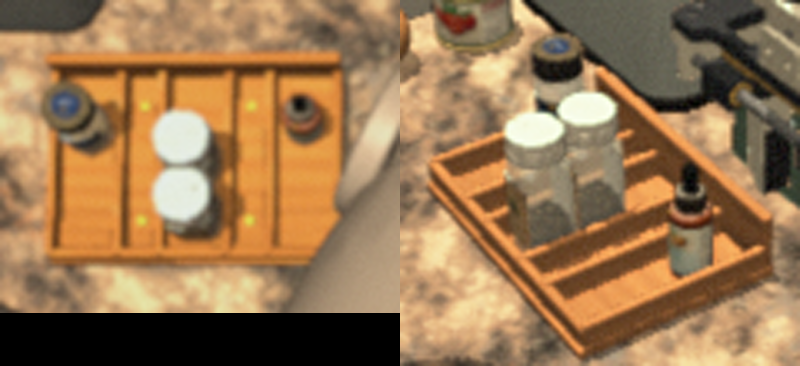

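```bash
python3 -c "
from h import *
print(hand_in())"
```

```text
the job is handed in; nothing more can be done
None
```

I handed the job in at about 43 s of robot time. The older jar stands at the front lip of the middle lane and the new jar stands right behind it, but the older jar tipped over once on the way.

**What happened**
- My first two drags, holding the older jar near its top, left its base stuck on the lane floor. On the second it tipped forward over the lip.
- I righted it by gripping the cap and letting the base swing down into the lane. Then I carried it about 5 mm above the lane floor to the lip and set it down upright. Only after that did I fetch the new jar and set it down behind it.
- By my geometry the older jar stayed below the 25 mm lift limit during the recovery. The closest estimate put its centre at about 76 mm, against a limit of 89.5 mm. I did not measure it throughout.

**Last checks before hand-in**

| Check | Measured | Required |
|---|---|---|
| Older jar, x in the rack frame | about −0.050 m (2–3 mm from the lip) | −0.060 to −0.043 m |
| Distance between jar centres | about 45 mm (jars touching or within 1–2 mm) | at most 53 mm |
| New jar, x in the rack frame | about −0.004 m | above −0.018 m |
| Round jar and dropper bottle | within 1 mm of where they started | at most 15 mm |

- In the last pictures both jars are upright and the gripper is clear of everything.
- The top and side cameras differ by about 2 mm in x, which is within their calibration.

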